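# Start and screw home the eyepiece cap of a microscope

### The arm

A 7-joint arm with a two-finger parallel gripper is mounted at the origin on the work surface. World frame = base frame: x ahead of the robot, y to its left, z up, the work surface at z = 0. Lengths are in m, angles in rad, forces in N, time in s.
With the tool pointing down it reaches from about 0.35 to 0.9 m from the base axis. Payload 8.1 kg.
Tool frame: the origin (TCP) lies at the very end of the fingers, on their centre line; the grasp point (between the pads) lies 19 mm behind it; x points along the fingers, y is the direction in which the jaws open and shut, and the axes are right-handed (so a half turn about x gives the same grasp; the last joint's range is limited). The gripper opens to 92 mm and grips with 3 to 60 N. Pads are 19 mm wide; open, the fingers measure 130 mm over their backs; the gripper's body (75 mm by 190 mm) begins 47 mm behind the grasp point.
Start: joints at [1.013, 0.434, 0.025, 1.573, -0.012, 1.134, -0.075], TCP at [0.275, -0.561, 0.227] pointing down, gripper open.
Joint ranges: [-2.62, 2.62], [-0.44, 2.09], [-1.27, 1.32], [0.08, 2.57], [-1.32, 4.46], [0.12, 2], [-2.74, 2.74]. Speed limits (rad/s): [2.22, 2.22, 3.01, 3.01, 3.14, 3.14, 3.14].

### API

Orientations are given as a rotation vector (axis times angle).
In Python, from cell import * gives the robot as it stands.
- The arm moves only by the shell command python3 -m handwheel 'ROWS' [FORCE]. ROWS is JSON, a list of rows, each a list of 7 numbers: the opening, from 0 (shut) to 1 (fully open), then the shift along the tool's x, y, z in m, then the turn, a rotation vector about the tool's x, y, z in rad. A call has 1 to 10 rows; each row shifts and turns the commanded pose from where the row before left it, along the tool's axes as they then stand; what a row does not reach is not made up. A row lasts 1/10 s, in which the tool goes at most 50 mm and 8.59 degrees, less where a joint would pass 70% of its speed; a pose out of reach is approached as far as the arm can. A call is refused whole if a number of a shift passes 0.05 or a number of a turn 0.15, either way. A call with a gripper value outside its range is refused whole. The fingers move at their own pace and stop on an object; FORCE is the grip in N (left out, the last holds). Time passes only in rows, so rows that do not move let the fingers close. It gives the time, the measured TCP pose, the force and the opening at its end, in the units of the state.
- observe(): the state, without advancing time (a new reading comes with each control period).
- get_image(name): name is "scene" or "top"; returns (picture, depth): 400x640x3 uint8, blue, green, red; 400x640 float32, m along the optical axis (not along the pixel's ray), 0 where there is no reading.
- get_calibration(name): a dict with "camera_matrix" (3x3 intrinsics, pixels), "pose" (4x4, takes a point from camera to world coordinates). Camera axes: x right, y down, z forward; pixel columns grow to the right and rows downward; lengths in m; the calibration is good to about 2 mm. A picture is of the moment at which its call begins. get_calibration takes no time and is no camera call.
- sign_off(): hands the job in, once; it reports no verdict.
The state is a dict: "clock": time; "joints": joint angles; "dq": joint speeds; "joint_efforts": joint torques, N m; "position": TCP position; "ee_rot": TCP orientation; "force": force on the tool from outside, world axes, zero at the start; "ft_torque": the same for the moment, N m; "width": opening from 0.0 (shut) to 1.0 (fully open).
Only numpy, scipy, OpenCV 4.12 (cv2) and the standard library are available. Lean on these libraries where they do the work, as an engineer would, in place of code of your own. Each camera call takes 0.05 s, during which the arm holds its last target. There are 200 camera calls.

### The job

The blue screw cap has only been set loosely on the slanting eyepiece tube of the microscope, with its thread not started. Without taking it off the tube, turn it backward (anticlockwise, seen from the lid) until it drops into the start of the thread, then forward (clockwise) until it is screwed fully home with its lid down on the tube's rim, and let go. Leave everything else on the bench where it is.

Things in the scene. Friction and masses are not known exactly. Their poses are not given: they have to be found in the camera images.
- cap_mid (a point): Blue knurled screw cap, loose, 57 mm across, 37 mm tall, 60 g. Point on its axis half-way up; z points out of the lid; x passes over one of 3 lugs (4.4 mm pins inside the skirt, 14 mm from its open end, 120 deg apart), each marked by a white line on the lid. It starts coaxial on the tube, lugs on the flat thread crests, this point 1.3 mm below the rim plane.
- tube_rim (a point): Centre of the mouth of the fixed black eyepiece tube, 250 mm up. z points outward along the tube, which leans 30 deg from vertical towards the front (robot's side); y is level. Tube 35 mm across, 48 over the thread and the plain guide below it; a 48 mm ring 55 mm below the rim, else clear for 85 mm below. 'Lug angle' below: angle of the cap's x axis about this z, anticlockwise seen from outside, modulo 120 deg.
- thread_gap (a point): One of three gaps between thread crests, at lug angle 100 deg (same axes as tube_rim). Crests: lug angles 14 to 77; the cap starts at 23 to 60. Turned forward there, lugs stop on a tooth at 0 to 8 deg. Turned backward to 80 to 114 deg the lugs are over the gaps and the cap, if let slide along the tube, drops 9 mm by its own weight; at about 114 the next tooth stops it.
- cap_home (a point): Point on the tube's axis 14.5 mm below the rim, where the cap's mid point lies when the lid is down on the rim (4 mm below its place after the drop). Right-hand thread, 3 starts: turned forward from the gap, the cap runs in about 5.3 mm per radian, lid on the rim from lug angle about 40 deg, binding at about 25 deg: 55 to 90 deg of forward turn after the drop.
- dish: Bystander: shallow clear glass dish, 60 mm across, 12 mm tall, on the round stage plate of the microscope; origin: centre of its underside
- slidebox: Bystander: wooden slide box 100 x 85 x 35 mm; origin: centre of its underside
- amber: Bystander: amber bottle with black cap, 52 mm across, 100 mm tall; origin: centre of its underside
- jar: Bystander: clear jar with white lid, 60 mm across, 70 mm tall; origin: centre of its underside
- eyepiece: Bystander: spare black eyepiece standing beside the microscope's base, 34 mm across, 50 mm tall; origin: centre of its underside
- driver: Bystander: screwdriver 150 mm long, lying flat; its shaft runs along its x axis
- beaker: Bystander: empty glass beaker 70 mm across, 90 mm tall; origin: centre of its underside
Not all that is in view belongs to the job. Of the things that look like the part that bears cap_mid, the middle-sized one is meant.

How it is judged:
On the way:
1. the cap has dropped at least 6 mm along the tube into the start of the thread, from where it rested at first (z of cap_mid in the frame of tube_rim below -0.0075 m and angle between the z axis of cap_mid and the z axis of tube_rim, either way round below 0.1 rad), for 0.1 s.
At the end, for the whole second after the job is handed in: The cap is screwed fully home: its lid is down on the tube's rim within 1 mm (cap mid point at -0.0135 m or less along the tube's axis from the rim centre), its axis is within 4 degrees of the tube's, and it is at rest, released (z of cap_mid in the frame of tube_rim between -0.0175 and -0.0135 m and angle between the z axis of cap_mid and the z axis of tube_rim, either way round below 0.07 rad and linear speed of cap below 0.02 m/s); the robot touches nothing.
It fails at once if the cap is lifted 7 mm or more from where it first rested, clear of the teeth, so taken off the thread (z of cap_mid in the frame of tube_rim above 0.006 m).
It fails at once if a bystander is moved by more than 20 mm (distance of any of dish, slidebox, amber, jar, eyepiece, driver, beaker from where it was at the start of the episode above 0.02 m).
It also fails if it takes over 42 s, if anything falls off the work surface, if the arm or the gripper's body presses on something with over 40 N, if the wrist force passes 120 N, or if a joint passes its speed limit or range.

## Working session

There is one attempt and no reset: what is moved stays moved. The work goes in short steps, Python scripts to look and compute and a shell command to move; the robot and the scene stay as the last step left them, time stands still between calls to the robot, and variables do not carry over. Pictures are saved under pics/ and viewed, about 8 in all and at most 12, crops included, and the job is handed in when it is done.

```bash
mkdir -p pics; ls; python3 - <<'E'
from cell import *
import cv2,numpy as np
for n in("scene","top"):
    p,d=get_image(n); cv2.imwrite(f"pics/{n}0.png",p); np.save(f"pics/{n}0.npy",d)
    c=get_calibration(n); print(n,np.round(c["camera_matrix"],1).tolist(),np.round(c["pose"],4).tolist())
print(observe())
E
```

```text
pics
scene [[516.3, 0.0, 311.2], [0.0, 516.3, 197.8], [0.0, 0.0, 1.0]] [[-0.8774, 0.2926, -0.3802, 1.1116], [0.4795, 0.5611, -0.6747, 0.9845], [0.0159, -0.7743, -0.6326, 1.0937], [0.0, 0.0, 0.0, 1.0]]
top [[434.9, 0.0, 319.5], [0.0, 434.9, 195.5], [0.0, 0.0, 1.0]] [[-0.0118, -0.9926, 0.1212, 0.4116], [-0.9999, 0.0127, 0.0068, 0.001], [-0.0083, -0.1211, -0.9926, 1.2381], [0.0, 0.0, 0.0, 1.0]]
{'clock': 0.1, 'joints': array([ 1.01339854,  0.43513963,  0.02495217,  1.5739641 , -0.01158345,
        1.13403878, -0.07507575]), 'dq': array([ 3.64353236e-04, -6.35810239e-04,  3.70910938e-04, -1.32295549e-03,
        2.71726500e-05,  4.54754763e-04, -8.30811314e-04]), 'joint_efforts': array([ 3.69650268e-03, -6.69121456e+01,  9.88584012e-01, -3.15143716e+01,
       -6.03622897e-02,  3.74497636e-02,  8.09208154e-05]), 'position': array([ 0.27431151, -0.56108316,  0.22604797]), 'ee_rot': array([ 1.96892417,  0.4570439 , -1.96982455]), 'force': array([-0.18930563, -0.79880381,  0.51574666]), 'ft_torque': array([0.01360667, 0.00458197, 0.04331836]), 'width': 1.0043494493944423}
```

View pics/scene0.png

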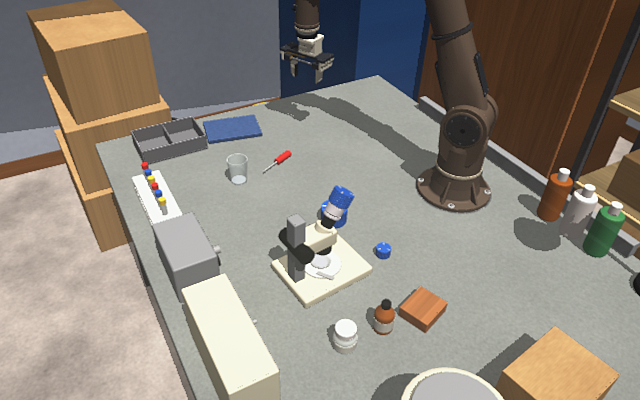

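View pics/top0.png

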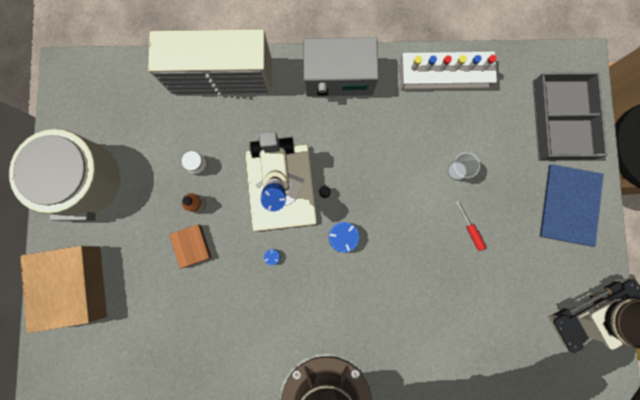

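Blue candidates in the top view: the cap on the tube (273,197), a small one on the bench (272,257) and a large one on the bench (343,237). I choose the one on the tube, which is also the middle-sized one. Next I measure it.

```bash
cat > h.py <<'E'
from cell import *
import cv2,numpy as np
from scipy.spatial.transform import Rotation as R
def cloud(n,p,d):
    c=get_calibration(n);K=c["camera_matrix"];T=np.array(c["pose"])
    v,u=np.mgrid[:400,:640]
    P=np.stack([(u-K[0][2])/K[0][0]*d,(v-K[1][2])/K[1][1]*d,d],-1)
    return P@T[:3,:3].T+T[:3,3]
def blue(p):
    h=cv2.cvtColor(p,cv2.COLOR_BGR2HSV); return cv2.inRange(h,(100,140,60),(125,255,255))
E
python3 - <<'E'
from h import *
for n,box in(("top",(255,180,295,215)),("scene",(320,180,360,232))):
    p=cv2.imread(f"pics/{n}0.png");d=np.load(f"pics/{n}0.npy")
    W=cloud(n,p,d);x0,y0,x1,y1=box
    m=blue(p)>0; s=np.zeros_like(m); s[y0:y1,x0:x1]=1
    Q=W[m&s&(d>0)]; print(n,len(Q),Q.min(0),Q.max(0))
    Q=Q[Q[:,2]>0.2]
    # plane by ransac
    rng=np.random.default_rng(0);best=None
    for _ in range(500):
        a,b,c=Q[rng.choice(len(Q),3,False)];nn=np.cross(b-a,c-a)
        if np.linalg.norm(nn)<1e-6: continue
        nn/=np.linalg.norm(nn);nn*=np.sign(nn[2]) or 1
        i=abs((Q-a)@nn)<.0015
        if nn[2]>.6 and (best is None or i.sum()>best.sum()): best=i
    I=Q[best];c=I.mean(0);nn=np.linalg.svd(I-c)[2][2];nn*=np.sign(nn[2])
    print(best.sum(),"c",c,"n",nn,"tilt",np.degrees(np.arccos(nn[2])),"yaw",np.degrees(np.arctan2(nn[1],nn[0])),"ext",np.ptp(I,0))
a=cv2.imread("pics/top0.png")[165:225,235:325];b=cv2.imread("pics/scene0.png")[170:240,290:380]
a=cv2.resize(a,(540,360),interpolation=2);b=cv2.resize(b,(463,360),interpolation=2)
cv2.imwrite("pics/c1.png",cv2.resize(np.hstack([a,b]),(800,287)))
E
```

```text
top 454 [0.49990112 0.0873938  0.24985622] [0.55972468 0.139231   0.28233615]
246 c [0.52354976 0.11256141 0.26520363] n [-0.51279631 -0.05751537  0.85658154] tilt 31.065102325448958 yaw -173.60043656457174 ext [0.04666579 0.0518372  0.02890565]
scene 500 [ 0.41821439 -0.0919004   0.00152762] [0.56689737 0.14831596 0.28255691]
72 c [0.52714657 0.12254891 0.26867653] n [-0.52011447 -0.04658888  0.85282496] tilt 31.479730173762338 yaw -174.8814319987896 ext [0.04312558 0.04936233 0.02820551]
```

View pics/c1.png

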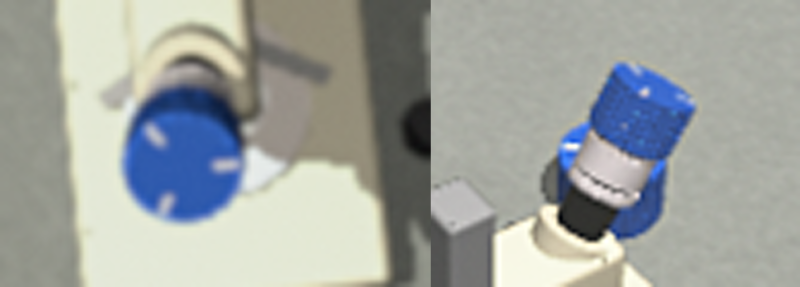

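Crop: the loose blue cap sits on the slanting tube, with three white lines on the lid at about the 10:30, 3:00 and 6:30 positions. The fitted lid centre height of 0.265 m and tilt of about 31° match the description. Next come the lug angle, the lid centre and the target pose.

```bash
cat >> h.py <<'E'
def frame(yaw=np.radians(6.)):
    n=np.array([-.5*np.cos(yaw),-.5*np.sin(yaw),np.cos(np.pi/6)])
    y=np.array([-np.sin(yaw),np.cos(yaw),0]); return np.cross(y,n),y,n
def lid(p,d,c0,half,yaw,box=(252,175,298,220)):
    """lid ellipse & lug angle from top view: rays onto lid plane"""
    x,y,n=frame(yaw);c=get_calibration("top");K=np.array(c["camera_matrix"]);T=np.array(c["pose"])
    u,v=np.meshgrid(np.arange(box[0],box[2],.25),np.arange(box[1],box[3],.25))
    img=cv2.remap(p,u.astype('f4'),v.astype('f4'),1)
    r=np.stack([(u-K[0,2])/K[0,0],(v-K[1,2])/K[1,1],1+0*u],-1)@T[:3,:3].T
    P=T[:3,3]+r*((c0-T[:3,3])@n/(r@n))[...,None]
    return img,(P-c0)@x,(P-c0)@y
E
python3 - <<'E'
from h import *
p=cv2.imread("pics/top0.png");d=np.load("pics/top0.npy")
W=cloud("top",p,d)
print("scope heights x>.58:",W[130:160,245:300,2].max(), "max",W[130:225,240:320,2].max())
for yd in (3,6,9):
    yaw=np.radians(yd);x,y,n=frame(yaw);c0=np.array([.5235,.1130,.2652])
    img,X,Y=lid(p,d,c0,0,yaw)
    h=cv2.cvtColor(img,cv2.COLOR_BGR2HSV)
    b=blue(img)>0
    rr=np.hypot(X,Y)
    # lid is brighter blue than side
    br=b&(h[...,2]>140)&(rr<.035)
    print(yd,"lid X",np.percentile(X[br],[1,50,99]),"Y",np.percentile(Y[br],[1,50,99]),"V",np.percentile(h[...,2][b&(rr<.02)],[5,50]))
    w=(h[...,1]<130)&(h[...,2]>120)&(rr<.024)
    k,l,s,ce=cv2.connectedComponentsWithStats(w.astype('u1'))
    for i in range(1,k):
        if s[i,4]>20:
            q=l==i;a=np.degrees(np.arctan2(Y[q].mean(),X[q].mean()));print("  mark",s[i,4],rr[q].mean(),a,a%120)
o=observe();Rm=R.from_rotvec(o["ee_rot"]).as_matrix();print(np.round(Rm,3))
E
```

```text
scope heights x>.58: 1.2381182431937476 max 1.2381182431937476
3 lid X [-0.02549744  0.00129895  0.02649252] Y [-0.02408102 -0.00056355  0.02479931] V [173. 174.]
  mark 255 0.01874487419153524 35.71708466818096 35.71708466818096
  mark 245 0.01877832048833228 -93.8915160082886 26.108483991711395
  mark 178 0.019990864030089567 152.29042776078182 32.290427760781824
6 lid X [-0.02556466  0.00164264  0.02659684] Y [-0.02417241 -0.00058911  0.02476711] V [173. 174.]
  mark 254 0.018794393760257978 32.84062029504341 32.84062029504341
  mark 245 0.018753310136752535 -97.13494199379576 22.865058006204237
  mark 181 0.019946180438178713 149.6149020622088 29.614902062208813
9 lid X [-0.02556372  0.00174088  0.02670546] Y [-0.02430822 -0.00062444  0.0247071 ] V [173. 174.]
  mark 252 0.018821948359689887 30.022125461483558 30.022125461483558
  mark 245 0.01874306332163869 -100.3680893876741 19.631910612325896
  mark 185 0.01991881964487441 146.90391965285164 26.90391965285164
[[-0.001  0.439 -0.898]
 [ 0.001 -0.898 -0.439]
 [-1.    -0.001  0.   ]]
```

```bash
cat >> h.py <<'E'
C=np.array([.5237,.1133,.2654])   # initial lid centre
def rem(back,turn,yaw=np.radians(6.)):
    """shift/turn (tool axes) left to pose: TCP at lid centre + back*n, jaw turned `turn` deg anticlockwise from neutral"""
    x,y,n=frame(yaw);t=np.radians(turn)
    T=np.column_stack([-n,np.cos(t)*x+np.sin(t)*y,-(-np.sin(t)*x+np.cos(t)*y)])
    o=observe();M=R.from_rotvec(o["ee_rot"]).as_matrix()
    print("t",o["clock"],"shift",np.round(M.T@(C+back*n-o["position"]),4),"turn",np.round(R.from_matrix(M.T@T).as_rotvec(),4),
      "pos",np.round(o["position"],4),"q",np.round(o["joints"],2),"F",np.round(o["force"],1),"w",round(o["width"],3))
    # cap-frame view of tool: offset and jaw angle
    print("  axial",round((o["position"]-C)@n,4),"lat x,y",np.round([(o["position"]-C)@x,(o["position"]-C)@y],4),"jaw",round(np.degrees(np.arctan2(M[:,1]@y,M[:,1]@x)),1))
E
python3 -m handwheel '[[1,-0.05,0,0,0,0,0],[1,-0.05,0,0,0,0,0],[1,-0.05,0,0,0,0,0],[1,-0.04,0,0,0,0,0]]' 20
python3 -c "
from h import *
rem(.09,0)"
```

```text
clock: 0.5
position: [0.2745, -0.5614, 0.4197]
ee_rot: [1.969, 0.454, -1.968]
force: [0.5, -1.6, -0.7]
width: 0.997
t 0.5 shift [ 0.0755 -0.5122 -0.478 ] turn [-1.191   0.3201  0.4547] pos [ 0.2745 -0.5614  0.4197] q [ 1.    0.35  0.05  1.23 -0.02  1.56 -0.07] F [ 0.5 -1.6 -0.7] w 0.997
  axial 0.2928 lat x,y [-0.1986 -0.6449] jaw -72.4
```

```bash
python3 -m handwheel '[[1,0,-0.026,-0.024,0,0,0],[1,0,-0.026,-0.024,0,0,0],[1,0,-0.026,-0.024,0,0,0],[1,0,-0.026,-0.024,0,0,0],[1,0,-0.026,-0.024,0,0,0],[1,0,-0.026,-0.024,0,0,0],[1,0,-0.026,-0.024,0,0,0],[1,0,-0.026,-0.024,0,0,0],[1,0,-0.026,-0.024,0,0,0],[1,0,-0.026,-0.024,0,0,0]]'
python3 -m handwheel '[[1,0,-0.026,-0.024,0,0,0],[1,0,-0.026,-0.024,0,0,0],[1,0,-0.026,-0.024,0,0,0],[1,0,-0.026,-0.024,0,0,0],[1,0,-0.026,-0.024,0,0,0],[1,0,-0.026,-0.024,0,0,0],[1,0,-0.026,-0.024,0,0,0],[1,0,-0.026,-0.024,0,0,0],[1,0,-0.026,-0.024,0,0,0],[1,0,0,0,0,0,0]]'
python3 -c "
from h import *
rem(.09,0)"
```

```text
clock: 1.5
position: [0.3759, -0.221, 0.4165]
ee_rot: [1.969, 0.456, -1.969]
force: [0.4, -1.5, -0.1]
width: 1.001
clock: 2.5
position: [0.4671, 0.0874, 0.4162]
ee_rot: [1.965, 0.464, -1.966]
force: [0.5, -0.2, 0.9]
width: 1.0
t 2.5 shift [ 0.0729 -0.0136 -0.02  ] turn [-1.1853  0.3159  0.4592] pos [0.4671 0.0874 0.4162] q [ 0.19  0.13 -0.55  1.55  0.07  1.48 -1.47] F [ 0.5 -0.2  0.9] w 1.0
  axial 0.1601 lat x,y [ 0.0243 -0.0199] jaw -72.2
```

```bash
python3 -m handwheel '[[1,0,0,0,-0.1185,0.0316,0.0459],[1,0,0,0,-0.1185,0.0316,0.0459],[1,0,0,0,-0.1185,0.0316,0.0459],[1,0,0,0,-0.1185,0.0316,0.0459],[1,0,0,0,-0.1185,0.0316,0.0459],[1,0,0,0,-0.1185,0.0316,0.0459],[1,0,0,0,-0.1185,0.0316,0.0459],[1,0,0,0,-0.1185,0.0316,0.0459],[1,0,0,0,-0.1185,0.0316,0.0459],[1,0,0,0,-0.1185,0.0316,0.0459]]'
python3 -m handwheel '[[1,0,0,0,0,0,0]]'
python3 -c "
from h import *
rem(.06,0)"
```

```text
clock: 3.5
position: [0.4668, 0.0818, 0.4166]
ee_rot: [1.357, 0.875, -0.737]
force: [-1.0, 0.7, 0.8]
width: 1.002
clock: 3.6
position: [0.4659, 0.0809, 0.416]
ee_rot: [1.359, 0.875, -0.741]
force: [0.9, -0.1, 1.6]
width: 1.0
t 3.6 shift [ 0.1007 -0.0228 -0.0268] turn [-0.0041  0.0068 -0.0005] pos [0.4659 0.0809 0.416 ] q [ 0.16 -0.23 -0.42  1.97 -0.    0.87 -0.17] F [ 0.9 -0.1  1.6] w 1.0
  axial 0.1609 lat x,y [ 0.0226 -0.0262] jaw -0.2
```

```bash
python3 -m handwheel '[[1,0.025,-0.0076,-0.0089,0,0.003,0],[1,0.025,-0.0076,-0.0089,0,0.003,0],[1,0.025,-0.0076,-0.009,0,0,0],[1,0.025,0,0,0,0,0],[1,0,0,0,0,0,0],[1,0,0,0,0,0,0]]'
python3 - <<'E'
from h import *
rem(-.033,0)
p,d=get_image("scene");a=p[120:240,260:420];b=get_image("top")[0][140:230,220:340]
cv2.imwrite("pics/c2.png",np.hstack([cv2.resize(a,(400,300),interpolation=2),cv2.resize(b,(400,300),interpolation=2)]))
E
```

```text
clock: 4.2
position: [0.4948, 0.1121, 0.3187]
ee_rot: [1.365, 0.881, -0.74]
force: [-0.4, 0.8, 0.6]
width: 0.996
t 4.2 shift [ 0.0936 -0.0015  0.0019] turn [-0.0076 -0.0003  0.0012] pos [0.4948 0.1121 0.3187] q [ 0.18 -0.09 -0.57  2.1   0.17  0.62 -0.41] F [-0.4  0.8  0.6] w 0.996
  axial 0.0606 lat x,y [0.0016 0.0019] jaw -0.4
```

View pics/c2.png

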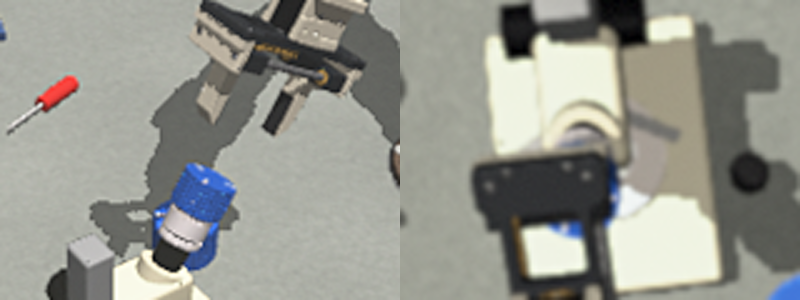

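The crop shows the fingers, with tips at about (210,120) and (270,130), in line with the cap's axis, and the two jaws straddling the lid. I'll advance.

```bash
python3 -m handwheel '[[1,0.02,-0.0015,0.0019,0,0,0],[1,0.02,0,0,0,0,0],[1,0.02,0,0,0,0,0],[1,0.015,0,0,0,0,0],[1,0.012,0,0,0,0,0],[1,0.006,0,0,0,0,0],[1,0,0,0,0,0,0]]'
python3 -c "
from h import *
rem(-.033,0)"
python3 -m handwheel '[[0.55,0,0,0,0,0,0],[0.55,0,0,0,0,0,0],[0.55,0,0,0,0,0,0],[0.55,0,0,0,0,0,0],[0.55,0,0,0,0,0,0]]' 15
python3 -c "
from h import *
rem(-.033,0)"
```

```text
clock: 5.0
position: [0.5402, 0.1151, 0.2378]
ee_rot: [1.363, 0.88, -0.737]
force: [-0.3, 0.4, 0.1]
width: 1.003
t 5.0 shift [ 0.0008 -0.0006  0.0001] turn [-0.0057 -0.0002 -0.0009] pos [0.5402 0.1151 0.2378] q [ 0.14  0.11 -0.58  2.16  0.52  0.44 -0.75] F [-0.3  0.4  0.1] w 1.003
  axial -0.0322 lat x,y [0.0006 0.0001] jaw -0.3
clock: 5.5
position: [0.54, 0.1153, 0.2378]
ee_rot: [1.363, 0.88, -0.737]
force: [1.6, 0.6, 1.4]
width: 0.617
t 5.5 shift [ 0.0009 -0.0004  0.0002] turn [-0.0051 -0.0005 -0.0012] pos [0.54   0.1153 0.2378] q [ 0.14  0.1  -0.58  2.16  0.52  0.44 -0.75] F [1.6 0.6 1.4] w 0.617
  axial -0.0321 lat x,y [0.0004 0.0002] jaw -0.3
```

The grip is good at 56.8 mm. I'll turn it backward 72°, checking the force along the way.

```bash
python3 -m handwheel '[[0.55,0,0,0,-0.1,0,0],[0.55,0,0,0,-0.1,0,0],[0.55,0,0,0,-0.1,0,0],[0.55,0,0,0,-0.1,0,0],[0.55,0,0,0,-0.1,0,0]]' 
python3 -c "
from h import *
rem(-.033,28)"
python3 -m handwheel '[[0.55,0,0,0,-0.1,0,0],[0.55,0,0,0,-0.1,0,0],[0.55,0,0,0,-0.1,0,0],[0.55,0,0,0,-0.1,0,0],[0.55,0,0,0,-0.1,0,0],[0.55,0,0,0,-0.1,0,0],[0.55,0,0,0,-0.1,0,0],[0.55,0,0,0,-0.06,0,0],[0.55,0,0,0,0,0,0]]' 
python3 -c "
from h import *
rem(-.033,72);print(observe()['ft_torque'])"
```

```text
clock: 6.0
position: [0.5404, 0.1154, 0.238]
ee_rot: [0.914, 0.985, -0.469]
force: [0.6, -0.6, 1.7]
width: 0.615
t 6.0 shift [ 0.0009 -0.0009 -0.0001] turn [ 0.0102  0.0001 -0.0019] pos [0.5404 0.1154 0.238 ] q [ 0.2   0.11 -0.65  2.16  0.55  0.45 -0.26] F [ 0.6 -0.6  1.7] w 0.615
  axial -0.0321 lat x,y [0.0008 0.0003] jaw 28.6
clock: 6.9
position: [0.5408, 0.1157, 0.2383]
ee_rot: [0.232, 1.048, -0.069]
force: [2.8, 2.0, 0.9]
width: 0.616
t 6.9 shift [ 0.0009 -0.001  -0.0011] turn [-0.0009  0.002  -0.0021] pos [0.5408 0.1157 0.2383] q [ 0.31  0.13 -0.76  2.15  0.59  0.46  0.46] F [2.8 2.  0.9] w 0.616
  axial -0.0321 lat x,y [0.0014 0.0006] jaw 71.9
[ 0.32050304 -0.23950835  0.14582891]
```

```bash
python3 -m handwheel '[[0.85,0,0,0,0,0,0],[0.85,0,0,0,0,0,0],[0.85,0,0,0,0,0,0],[0.85,0,0,0,0,0,0],[0.85,0,0,0,0,0,0]]' 
cat >> h.py <<'E'
def cap(name,out=None):
    """axial position of the cap along the tube axis, from blue points near the axis"""
    x,y,n=frame();r={}
    for v in("scene","top"):
        p,d=get_image(v);W=cloud(v,p,d);Q=W[(blue(p)>0)&(d>0)]-C
        Q=Q[(np.hypot(Q@x,Q@y)<.034)&(abs(Q@n)<.07)];s=Q@n
        print(v,len(Q),"axial pct 2/50/90/98",np.round(np.percentile(s,[2,50,90,98]),4) if len(Q) else "")
        r[v]=p
    if out: cv2.imwrite(out,np.hstack([cv2.resize(r["scene"][140:240,280:413],(400,300),interpolation=2),cv2.resize(r["top"][155:230,225:325],(400,300),interpolation=2)]))
E
python3 - <<'E'
from h import *
rem(-.033,72);cap("",'pics/c3.png')
x,y,n=frame()
for v in("scene","top"):
    p=cv2.imread(f"pics/{v}0.png");d=np.load(f"pics/{v}0.npy");W=cloud(v,p,d);Q=W[(blue(p)>0)&(d>0)]-C
    Q=Q[(np.hypot(Q@x,Q@y)<.034)&(abs(Q@n)<.07)];print("start",v,len(Q),np.round(np.percentile(Q@n,[2,50,90,98]),4))
E
```

```text
clock: 7.4
position: [0.5398, 0.1153, 0.2374]
ee_rot: [0.232, 1.05, -0.07]
force: [-0.4, 1.0, -0.0]
width: 0.848
t 7.4 shift [ 0.0006 -0.0003  0.0001] turn [-0.0018  0.0003 -0.0006] pos [0.5398 0.1153 0.2374] q [ 0.31  0.13 -0.76  2.15  0.59  0.46  0.46] F [-0.4  1.  -0. ] w 0.848
  axial -0.0324 lat x,y [0.     0.0003] jaw 71.9
scene 260 axial pct 2/50/90/98 [-0.0456 -0.0211 -0.0082 -0.0075]
top 258 axial pct 2/50/90/98 [-0.0361 -0.01   -0.0073  0.0672]
start scene 353 [-0.0363 -0.0134  0.0007  0.0016]
start top 454 [-0.0246 -0.0006  0.0016  0.0029]
```

View pics/c3.png

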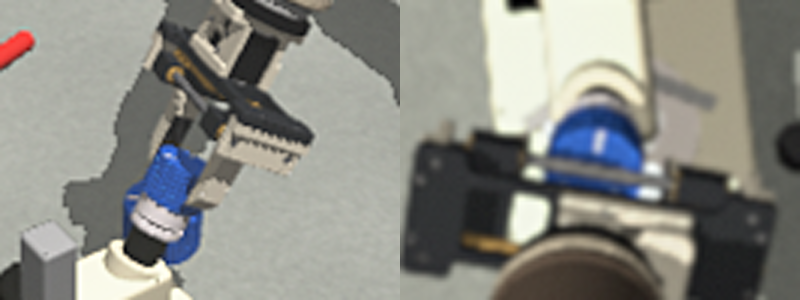

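It dropped about 9 mm in both views: the lid is now near -8 mm against about +1 mm at the start, still aligned. I'll regrip 9 mm lower and turn it forward.

```bash
python3 -m handwheel '[[0.85,0.005,0,0,0,0,0],[0.85,0.0045,0,0,0,0,0],[0.55,0,0,0,0,0,0],[0.55,0,0,0,0,0,0],[0.55,0,0,0,0,0,0],[0.55,0,0,0,0,0,0],[0.55,0,0,0,0,0,0]]' 20
python3 -c "
from h import *
rem(-.042,72)"
python3 -m handwheel '[[0.55,0,0,0,0.09,0,0],[0.55,0,0,0,0.09,0,0],[0.55,0,0,0,0.09,0,0],[0.55,0.0004,0,0,0.09,0,0],[0.55,0.0005,0,0,0.09,0,0],[0.55,0.0005,0,0,0.09,0,0],[0.55,0.0005,0,0,0.09,0,0]]' 
python3 -c "
from h import *
rem(-.044,35);print(observe()['ft_torque'])"
```

```text
clock: 8.2
position: [0.5447, 0.1161, 0.2294]
ee_rot: [0.232, 1.05, -0.07]
force: [0.5, 2.0, -1.4]
width: 0.614
t 8.2 shift [ 0.0003 -0.0007 -0.0001] turn [-0.0014  0.0007 -0.0013] pos [0.5447 0.1161 0.2294] q [ 0.28  0.15 -0.74  2.15  0.64  0.45  0.41] F [ 0.5  2.  -1.4] w 0.614
  axial -0.0417 lat x,y [0.0003 0.0006] jaw 71.9
clock: 8.9
position: [0.5458, 0.1164, 0.2282]
ee_rot: [0.804, 1.003, -0.404]
force: [-0.8, 2.2, 3.2]
width: 0.619
t 8.9 shift [ 0.0006 -0.0011  0.0002] turn [ 0.0109  0.0001 -0.0022] pos [0.5458 0.1164 0.2282] q [ 0.18  0.14 -0.64  2.16  0.6   0.43 -0.19] F [-0.8  2.2  3.2] w 0.619
  axial -0.0434 lat x,y [0.0007 0.0008] jaw 35.6
[0.22479557 0.49837693 0.2129717 ]
```

```bash
python3 -m handwheel '[[0.55,0.0005,0,0,0.08,0,0],[0.55,0.0005,0,0,0.08,0,0],[0.55,0.0005,0,0,0.08,0,0],[0.55,0.0005,0,0,0.08,0,0],[0.55,0.0003,0,0,0.08,0,0],[0.55,0,0,0,0.08,0,0],[0.55,0,0,0,0.08,0,0],[0.55,0,0,0,0.06,0,0]]' 
python3 - <<'E'
from h import *
rem(-.046,0);print(observe()['ft_torque']);cap("")
E
```

```text
clock: 9.7
position: [0.5471, 0.1168, 0.2262]
ee_rot: [1.358, 0.882, -0.731]
force: [0.3, 3.3, 1.7]
width: 0.615
t 9.7 shift [ 0.0003 -0.0009  0.0011] turn [ 0.0024 -0.0017 -0.002 ] pos [0.5471 0.1168 0.2262] q [ 0.09  0.13 -0.53  2.17  0.57  0.42 -0.79] F [0.3 3.3 1.7] w 0.615
  axial -0.0457 lat x,y [0.0009 0.0011] jaw 0.1
[0.36535643 0.40565079 0.30728008]
scene 248 axial pct 2/50/90/98 [-0.0493 -0.0261 -0.0126 -0.0118]
top 84 axial pct 2/50/90/98 [-0.0161 -0.0128  0.0471  0.058 ]
```

The lid has come down another 4.3 mm, which is home. I'll give it a little more turn to seat it firmly, then release and look.

```bash
python3 -m handwheel '[[0.55,0,0,0,0.04,0,0],[0.55,0,0,0,0.04,0,0],[0.55,0,0,0,0,0,0]]' 
python3 -c "
from h import *
print(observe()['ft_torque'],observe()['force'])"
python3 -m handwheel '[[1,0,0,0,0,0,0],[1,0,0,0,0,0,0],[1,0,0,0,0,0,0],[1,0,0,0,0,0,0],[1,0,0,0,0,0,0]]' 
python3 -m handwheel '[[1,-0.015,0,0,0,0,0],[1,-0.025,0,0,0,0,0],[1,-0.035,0,0,0,0,0],[1,-0.035,0,0,0,0,0],[1,-0.035,0,0,0,0,0],[1,-0.035,0,0,0,0,0],[1,0,0.04,0,0,0,0],[1,0,0,0,0,0,0]]' 
python3 - <<'E'
from h import *
rem(0,0);cap("","pics/c4.png")
E
```

```text
clock: 10.1
position: [0.5472, 0.1168, 0.2263]
ee_rot: [1.425, 0.862, -0.771]
force: [0.1, 2.9, 3.6]
width: 0.616
[0.55113439 0.17348186 0.37225101] [0.05030537 2.85648176 3.63742403]
clock: 10.6
position: [0.5466, 0.1157, 0.2254]
ee_rot: [1.424, 0.862, -0.774]
force: [-0.2, 0.5, -0.4]
width: 0.981
clock: 11.4
position: [0.4951, 0.1071, 0.4058]
ee_rot: [1.429, 0.856, -0.768]
force: [0.1, -0.0, -0.1]
width: 1.001
t 11.4 shift [ 0.1358 -0.0462  0.0004] turn [-0.0761 -0.0008 -0.0082] pos [0.4951 0.1071 0.4058] q [ 0.19 -0.16 -0.51  1.95  0.05  0.82 -0.34] F [ 0.1 -0.  -0.1] w 1.001
  axial 0.1362 lat x,y [ 0.045  -0.0032] jaw -4.4
scene 366 axial pct 2/50/90/98 [-0.0494 -0.0263 -0.0126 -0.0115]
top 15 axial pct 2/50/90/98 [-0.016  -0.013  -0.0118 -0.0113]
```

View pics/c4.png

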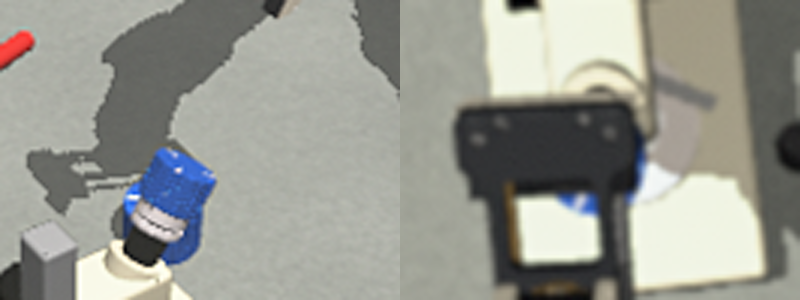

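```bash
python3 -m handwheel '[[1,0,0,0.04,0,0,0],[1,0,0,0.04,0,0,0],[1,0,0,0.04,0,0,0],[1,0,0,0.04,0,0,0],[1,0,0,0.03,0,0,0],[1,0,0,0,0,0,0]]' 
python3 - <<'E'
from h import *
cap("","pics/c5.png")
x,y,n=frame();p,d=get_image("top");W=cloud("top",p,d)
for nm,p,W in(("now",p,W),("start",cv2.imread("pics/top0.png"),cloud("top",0,np.load("pics/top0.npy")))):
    Q=W[(blue(p)>0)];s=(Q-C)@n;Q=Q[(np.hypot((Q-C)@x,(Q-C)@y)<.022)&(abs(s)<.03)]
    m=Q.mean(0);v=np.linalg.svd(Q-m)[2][2];v*=np.sign(v[2]);print(nm,len(Q),"lid axial median",np.median((Q-C)@n),"normal",v,"angle to axis deg",np.degrees(np.arccos(v@n)))
p=get_image("top")[0]; print("changed px beyond cap:")
a=cv2.absdiff(p,cv2.imread("pics/top0.png")).max(2)
for nm,(u,v) in dict(amber=(192,202),jar=(193,162),box=(190,246),beaker=(465,167),driver=(470,225),eyep=(325,192)).items(): print(nm,(a[v-15:v+15,u-15:u+15]>50).sum())
E
```

```text
clock: 12.1
position: [0.4982, -0.0867, 0.3921]
ee_rot: [1.428, 0.861, -0.78]
force: [0.7, 0.8, -1.0]
width: 1.003
scene 360 axial pct 2/50/90/98 [-0.0491 -0.0264 -0.0127 -0.0119]
top 437 axial pct 2/50/90/98 [-0.0369 -0.0137 -0.0113 -0.01  ]
now 234 lid axial median -0.013121765019421243 normal [-0.50416705 -0.05318982  0.86196661] angle to axis deg 0.46202242804338384
start 242 lid axial median -0.00010168283877297086 normal [-0.48613617 -0.0482958   0.8725475 ] angle to axis deg 0.7730678128295232
changed px beyond cap:
amber 0
jar 0
box 0
beaker 0
driver 295
eyep 0
```

View pics/c5.png

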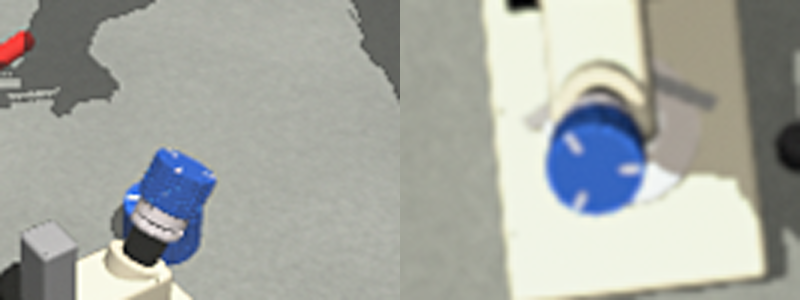

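The lid is down 13.0 mm (13.2 expected) with a tilt under 1°. The changed pixels at the driver look like the arm's shadow, since its red handle hasn't moved between crops. I'm handing in.

```bash
python3 -c "
from cell import *
print(sign_off())"
```

```text
the job is handed in; nothing more can be done
None
```

The blue cap is screwed home on the eyepiece tube and released, and I handed the job in at about 12 s on the robot's clock, well under the 42 s limit.

- **Turning:** I gripped the cap along the tube's axis and turned it about 72° backward. When I opened the jaws it dropped about 9 mm in both camera views. I regripped it 9 mm lower, turned it about 76° forward while following the thread, then let go and backed off.
- **Seating:** The lid ended 13.0 mm lower than at the start in the top view and about 13.1 mm in the scene view, against 13.2 mm expected. That puts the cap's mid point at about -14.3 mm, inside the -13.5 to -17.5 mm range. I did not feel a hard stop: the torque rose only modestly at the end.
- **Alignment:** The lid's measured direction was about 0.5° off the tube's axis, which is within the measurement's own scatter.
- **Bystanders:** The top view showed no change around the amber bottle, jar, slide box, beaker or spare eyepiece. It did show changed pixels at the screwdriver. I put that down to the arm's shadow, because its handle sits in the same place in the crops before and after. I did not check the dish numerically, but it looks unmoved in the last picture.

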